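# Hold the inner cover of a sample box half open

### The arm

A 6-joint arm with a two-finger parallel gripper is mounted at the origin on a cart in front of the work surface, level with it; the furniture and walls round the work are solid. World frame = base frame: x ahead of the robot, y to its left, z up, the work surface at z = 0. Lengths are in m, angles in rad, forces in N, time in s.
With the tool pointing down it reaches from about 0.35 to 0.85 m from the base axis. Payload 8.1 kg.
Tool frame: the origin (TCP) lies midway between the tips of the shut fingers; the grasp point (between the pads) lies 19 mm behind it (ctrl.tcp_to_grasp is the z of the grasp point in the tool frame, in m); z points along the fingers, y is the direction in which the jaws open and shut (so a half turn about z gives the same grasp; the last joint's range is limited). The gripper opens to 85 mm and grips with 20 to 120 N. Pads are 22 mm wide; open, the fingers measure 114 mm over their backs; the gripper's body (76 mm by 85 mm) begins 54 mm behind the grasp point. The pads swing forward as they close: fully open they stand 13 mm farther back than shut.
Start: joints at [-1.319, 0.13, 1.488, -0, 1.523, -0.085], TCP at [0.198, -0.566, 0.197] pointing down, gripper open.
Joint ranges: [-2.96, 2.96], [-0.89, 2.26], [0.02, 2.5], [-1.34, 4.48], [0, 2.73], [-2.66, 2.66]. Speed limits (rad/s): [2.39, 2.39, 2.79, 3.14, 3.14, 3.14].

### API

Orientations are given as a unit quaternion [x, y, z, w].
In Python, from workcell import ctrl gives the robot as it stands. The module is installed in compiled form; this text tells all that it offers. Calls block until the motion is done:
- ctrl.move_ptp(position, orientation): joint-space move of the TCP to a pose.
- ctrl.move_straight(position, ori=None, velocity=0.15): straight line of the TCP; ori=None keeps the orientation; velocity is the mean speed in m/s.
- ctrl.move_j(angles): joint-space move.
- ctrl.grip(opening, grip_force=None): finger opening in m; grip_force is the grip in N (None keeps the last); returns when the fingers have stopped.
- ctrl.hold(seconds).
- ctrl.ik(position, orientation): joint angles nearest the present ones, or None.
- ctrl.observe(): the state.
- ctrl.snapshot(name): name is "scene" or "top"; returns a dict with "image" (400x640x3 uint8, red, green, blue), "depth" (400x640 float32, m along the optical axis (not along the pixel's ray), 0 where there is no reading), "fov_y" (degrees; the focal length in pixels is half the picture's height over the tangent of half this angle, whatever the lens; pixels are square), "cx", "cy" (the principal point, pixels), "dist" ([k1, k2, p1, p2, k3] as OpenCV has them; the pictures are not rectified), "extrinsics" (4x4, takes a point from world to camera coordinates). Camera axes: x right, y up, looking along -z (the intrinsics and any distortion apply to the point x, -y, -z); pixel columns grow to the right and rows downward; lengths in m; the calibration is good to about 2 mm. A picture is of the moment at which its call begins.
A pose or a line that the arm cannot do raises ctrl.MotionError and nothing moves.
- ctrl.close_job(): hands the job in, once; it reports no verdict.
The state is a dict: "t": time; "joints": joint angles; "qd": joint speeds; "joint_torque": joint torques, N m; "tcp_pos": TCP position; "ee_rot": TCP orientation; "ft_force": force on the tool from outside, world axes, zero at the start; "wrist_torque": the same for the moment, N m; "gripper_width": finger opening in m.
Only numpy, scipy, OpenCV 4.12 (cv2) and the standard library are available. Lean on these libraries where they do the work, as an engineer would, in place of code of your own. Each camera call takes 0.05 s, during which the arm holds its last target.

### The job

A colleague has to look at the cups in the grey sample box. Open its outer lid all the way until it rests on its stop by itself, let go of it, then lift the white inner cover (it has a ball knob) to half open, 45 degrees, and keep it there: it would fall shut, so finish while still holding it. Leave the stamp and the stapler beside the box where they stand.

Things in the scene. Friction and masses are not known exactly. Their poses are not given: they have to be found in the camera images.
- sample_box: grey plastic sample box fixed on the desk, 140 mm deep (x) by 200 mm wide (y), 134 mm high with its outer lid shut; walls 5 mm thick and 95 mm high. Not the larger blue case at the left. Origin under its centre on the desk; its own -x is its front and faces the robot roughly, +x is the hinge side, z is up. Three capped cups stand in it, under the inner cover
- outer_lid (a joint): angle of the grey outer lid (rad), a hood 140 x 200 mm and 37 mm deep, about 0.35 kg: 0 shut, grows as its front edge rises; 1.85 (106 degrees) is its stop, leaning back past upright, where it stays by itself. Let go before upright it falls shut
- outer_lid_hinge (a point): middle of the outer lid's hinge line, which runs along the box's y at its far upper edge: 70 mm behind the box's centre, 96 mm above the desk
- outer_lid_tab (a point): centre of the free part of the black lift tab in the middle of the outer lid's front edge; moves with the lid. The tab is 24 mm wide (along the box's y), 9 mm thick, and stands out 33 mm in front of the lid (this point is 13 mm from the tab's tip). Lid shut: 90 mm in front of the box's centre, 102 mm above the desk, free space below; 160 mm in front of the hinge line and 6 mm above it
- inner_cover (a joint): angle of the white inner cover (rad), a flat flap 122 x 186 x 5 mm, about 0.14 kg, lying in the mouth of the box under the outer lid: 0 shut (level), grows as its front edge rises, 0.785 is half open (45 degrees), 1.4 its limit. It falls shut from every angle when let go
- inner_cover_hinge (a point): middle of the inner cover's hinge line, along the box's y: 60 mm behind the box's centre, 81 mm above the desk
- inner_cover_knob (a point): centre of the black ball knob (24 mm across) that stands on the inner cover near its front edge; moves with the cover. Cover shut: 108 mm in front of its hinge line and 27 mm above it, so 48 mm in front of the box's centre and 108 mm above the desk, 24.5 mm above the cover's upper face
- stamp: red and black hand stamp, 41 x 60 x 92 mm, loose, standing at the box's right (-y) side; origin at the centre of its underside. Not to be disturbed
- stapler: grey and black stapler, 37 x 133 x 54 mm, loose, standing at the box's left (+y) side, lengthwise along it; origin at the centre of its underside. Not to be disturbed

How it is judged:
On the way:
1. the outer lid rests on its stop, let go of, with the inner cover still shut (value of joint outer_lid above 1.78 rad and contact force between outer_lid and anything else below 0.1 N and value of joint inner_cover below 0.1 rad), for 0.2 s.
At the end, for the whole second after the job is handed in: the inner cover is held still by the gripper at 45 degrees (within 7.5 degrees), and the outer lid stands on its stop (over 102 degrees) touched by nothing (value of joint inner_cover between 0.655 and 0.915 rad and velocity of joint inner_cover between -0.05 and 0.05 rad/s and contact force between inner_cover and the fingers above 0.2 N and contact force between outer_lid and anything else below 0.1 N and value of joint outer_lid above 1.78 rad); the arm keeps its last pose, push and grip.
It fails at once if the stamp or the stapler is shifted by more than 25 mm or tipped over (distance of any of stamp, stapler from where it was at the start of the episode above 0.025 m or angle between any of stamp, stapler's own z axis and vertical above 0.5 rad).
It also fails if it takes over 54 s, if anything falls off the work surface, if the arm or the gripper's body presses on something with over 40 N, if the wrist force passes 120 N, or if a joint passes its speed limit or range.

## Working session

There is one attempt and no reset: what is moved stays moved. The work goes in short steps, each a Python script; the robot and the scene stay as the last script left them, time stands still between calls to the robot, and variables do not carry over. Pictures are saved under pics/ and viewed, and the job is handed in when it is done.

```bash
mkdir -p pics; cat > h.py <<'E'
import numpy as np, cv2
from workcell import ctrl
def snap(n,f):
    s=ctrl.snapshot(n); cv2.imwrite('pics/'+f+'.png',s['image'][:,:,::-1]); 
    np.savez('pics/'+f+'.npz',**{k:np.array(v) for k,v in s.items()}); return s
def load(f): 
    return dict(np.load('pics/'+f+'.npz'))
def K(s):
    h=s['image'].shape[0]; f=h/2/np.tan(np.radians(float(s['fov_y']))/2)
    return np.array([[f,0,float(s['cx'])],[0,f,float(s['cy'])],[0,0,1]])
def rays(s,uv):
    p=cv2.undistortPoints(np.array(uv,float).reshape(-1,1,2),K(s),np.array(s['dist'],float)).reshape(-1,2)
    d=np.c_[p[:,0],-p[:,1],-np.ones(len(p))]
    E=np.array(s['extrinsics']);R=E[:3,:3];return -R.T@E[:3,3], d@R
def onz(s,uv,z):
    o,d=rays(s,uv); return o+d*((z-o[2])/d[:,2])[:,None]
def dep(s,uv):
    o,d=rays(s,uv); u=np.array(uv).round().astype(int).reshape(-1,2); D=s['depth'][u[:,1],u[:,0]]
    return o+d*D[:,None]
def proj(s,P):
    E=np.array(s['extrinsics']);c=np.atleast_2d(P)@E[:3,:3].T+E[:3,3]; c=c*[1,-1,-1]
    return cv2.projectPoints(c.reshape(-1,1,3),np.zeros(3),np.zeros(3),K(s),np.array(s['dist'],float))[0].reshape(-1,2)
def tri(s1,uv1,s2,uv2):
    A=[];b=[]
    for s,uv in((s1,uv1),(s2,uv2)):
        o,d=rays(s,uv); d=d[0]/np.linalg.norm(d[0]); M=np.eye(3)-np.outer(d,d); A.append(M);b.append(M@o)
    p=np.linalg.solve(sum(A),sum(b)); 
    return p,[np.linalg.norm(M@p-q) for M,q in zip(A,b)]
E
python3 - <<'E'
from h import *
for n in('scene','top'):
    s=snap(n,n+'0'); print(n,s['fov_y'],s['cx'],s['cy'],s['dist'],np.round(np.array(s['extrinsics']),3).tolist(), (s['depth']>0).mean())
o=ctrl.observe();print(o)
print(ctrl.tcp_to_grasp)
E
```

```text
scene 46.237274258446746 317.0235503751502 193.30278631992036 [-0.12663051  0.          0.          0.          0.        ] [[-0.859, -0.513, 0.003, 0.415], [0.251, -0.415, 0.874, -0.257], [-0.447, 0.751, 0.486, -0.685], [0.0, 0.0, 0.0, 1.0]] 0.92080859375
top 53.09864152654972 328.0058206147295 197.0667544850477 [-0.09093809  0.          0.          0.          0.        ] [[-0.07, -0.998, 0.001, -0.036], [0.977, -0.068, 0.201, -0.546], [-0.2, 0.015, 0.98, -0.818], [0.0, 0.0, 0.0, 1.0]] 0.9960390625
{'t': 0.1, 'joints': array([-1.31938515e+00,  1.31096550e-01,  1.48916645e+00, -1.08563848e-05,
        1.52299793e+00, -8.53947940e-02]), 'qd': array([-0.00079268, -0.00071684, -0.00227854, -0.00033747, -0.00188623,
        0.00095287]), 'joint_torque': array([ 2.19618218e-03, -5.70951498e+01, -5.01943159e+01,  4.80243557e-05,
        8.08217068e-03,  1.15327617e-05]), 'tcp_pos': array([ 0.19816729, -0.56574796,  0.19594502]), 'ee_rot': array([ 9.85853309e-01,  1.67608345e-01, -7.45639388e-05, -8.30816739e-04]), 'ft_force': array([-0.19148876, -0.56122564,  0.22030028]), 'wrist_torque': array([-0.04511976, -0.01566925,  0.0176534 ]), 'gripper_width': 0.0854544834108562}
-0.0187
```

View pics/scene0.png

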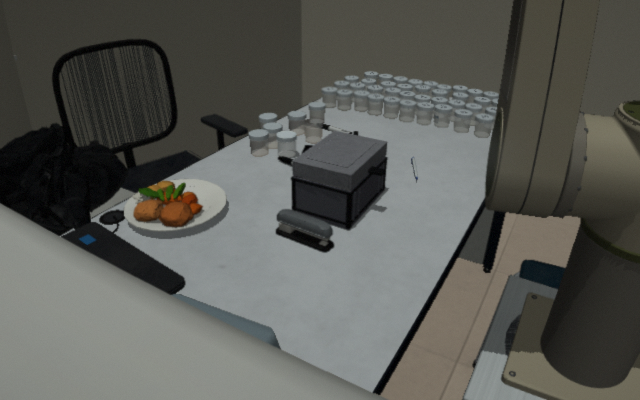

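View pics/top0.png

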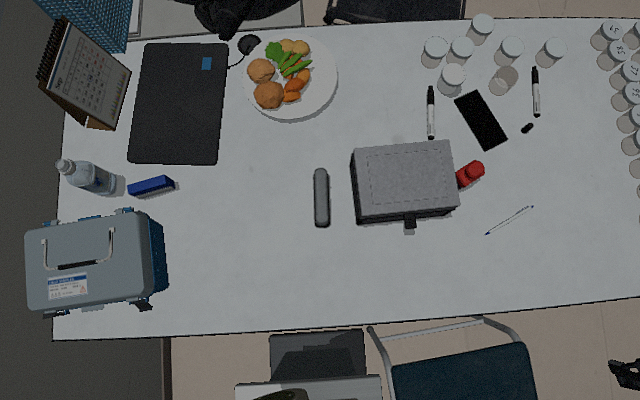

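The box is in the top view at about (405,182), with its tab at (410,222). The red stamp is at (470,174) and the stapler at (321,197). In the scene view the tab shows near (378,168). Next I'll segment and triangulate.

```bash
python3 - <<'E'
from h import *
t=load('top0');s=load('scene0')
a=t['image'][130:240,300:500,::-1];cv2.imwrite('pics/zt.png',cv2.resize(a,None,fx=4,fy=4,interpolation=cv2.INTER_NEAREST))
a=s['image'][120:260,265:405,::-1];cv2.imwrite('pics/zs.png',cv2.resize(a,None,fx=4,fy=4,interpolation=cv2.INTER_NEAREST))
# lid top via depth height
v,u=np.mgrid[130:240,300:500]; uv=np.c_[u.ravel(),v.ravel()]
P=dep(t,uv); m=(P[:,2]>.125)&(P[:,2]<.145)
mask=np.zeros((400,640),np.uint8); mask[uv[m][:,1],uv[m][:,0]]=255
c=max(cv2.findContours(mask,0,cv2.CHAIN_APPROX_NONE)[0],key=cv2.contourArea)
print('lid z med',np.median(P[m][:,2]))
z=np.median(P[m][:,2])
W=onz(t,c.reshape(-1,2),z)[:,:2]
print(cv2.minAreaRect(W.astype(np.float32)), cv2.boxPoints(cv2.minAreaRect(W.astype(np.float32))))
# lid top from the scene
v,u=np.mgrid[120:260,265:405]; uv=np.c_[u.ravel(),v.ravel()]
P=dep(s,uv); m=(P[:,2]>.125)&(P[:,2]<.145)
print('scene z',np.median(P[m][:,2])); print(cv2.minAreaRect(P[m][:,:2].astype(np.float32)))
E
```

```text
lid z med 0.13402473672455506
((0.557089626789093, -0.2312539517879486), (0.141171395778656, 0.2010892629623413), 2.3446414470672607) [[ 0.4824497  -0.13368116]
 [ 0.49067634 -0.33460212]
 [ 0.63172954 -0.32882673]
 [ 0.6235029  -0.12790579]]
scene z 0.1345631751595734
((0.557475209236145, -0.22988688945770264), (0.13915732502937317, 0.20195452868938446), 2.2955234050750732)
```

View pics/zt.png

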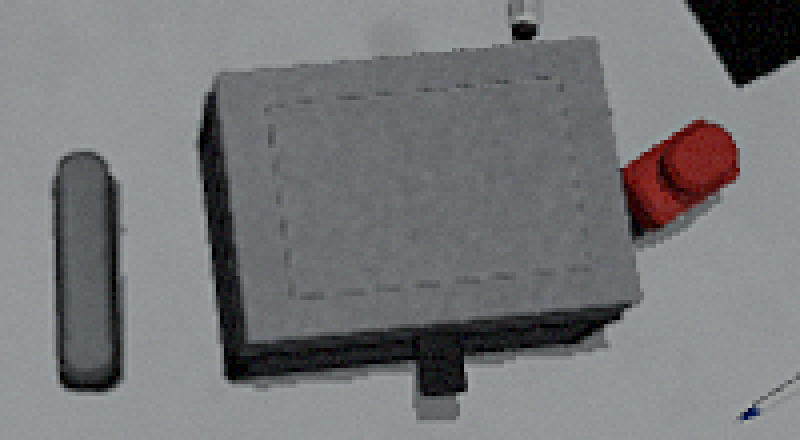

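View pics/zs.png

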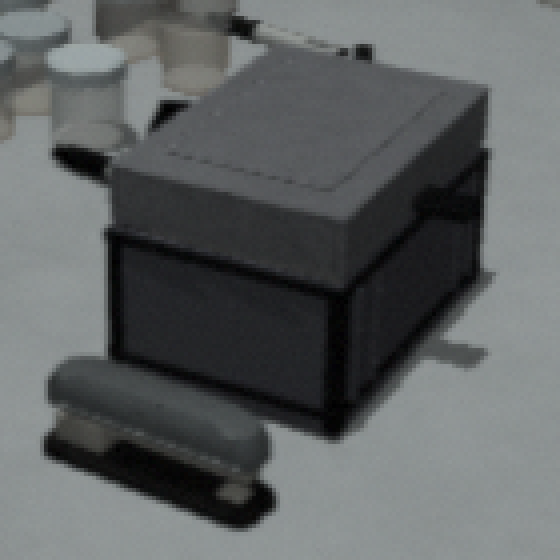

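```bash
cat >> h.py <<'E'
from scipy.spatial.transform import Rotation as Ro
C=np.array([0.5573,-0.2306,0]); YAW=np.radians(2.32)
B=Ro.from_euler('z',YAW)
def w(p): return C+B.apply(np.array(p,float))
def ori(pitch,flip=1):
    # pitch: angle of tool z below horizontal (in box xz plane, pointing +x): 90 = down
    a=np.radians(pitch); z=np.array([np.cos(a),0,-np.sin(a)]); y=np.array([0,flip,0.]); x=np.cross(y,z)
    return (B*Ro.from_matrix(np.c_[x,y,z])).as_quat()
def tcp(g,q,back=0.0187): # grasp point (box frame) -> tcp world
    return w(g)+Ro.from_quat(q).apply([0,0,back])
E
python3 - <<'E'
from h import *
t=load('top0');s=load('scene0')
p,e=tri(t,[410.7,228],s,[385.7,170.8]); print('tip',p,e,'box frame',B.inv().apply(p-C))
print('pred tip px',proj(t,w([-.103,0,.102])),proj(s,w([-.103,0,.102])))
print(B.inv().apply(dep(t,[[410,225],[410,222],[410,220]])-C))
# stamp/stapler in box frame
for n,uvs in(('stamp',[[474,170]]),('stapler',[[321,170],[321,197],[322,224]])): print(n,B.inv().apply(dep(t,uvs)-C))
for fl in(1,-1):
  for st in (15,30,40,50):
    r=[]
    for i in range(12):
      th=i/11*1.85; pit=st+ (100-st)*i/11
      q=ori(pit,fl); c_,s_=np.cos(th),np.sin(th); rx,rz=-.165,.006
      g=[.07+rx*c_+rz*s_,0,.096-rx*s_+rz*c_]
      j=ctrl.ik(tcp(g,q),q); r.append(None if j is None else np.round(j,2).tolist())
    print(fl,st,r[0],r[5],r[-1],[x is not None for x in r])
  q=ori(90,fl);print(ctrl.ik(tcp([-.048,0,.111],q),q),ctrl.ik(tcp([.003,0,.18],q),q))
E
```

```text
tip [ 0.4541137  -0.23627021  0.10744554] [np.float64(0.002420940601300059), np.float64(0.002420940601300002)] box frame [-0.10333125 -0.00148852  0.10744554]
pred tip px [[409.94333254 229.3301853 ]] [[384.01354749 173.16275777]]
[[-0.09467448 -0.0004974   0.10621788]
 [-0.08890365 -0.00081137  0.10890485]
 [-0.08474665 -0.00161248  0.10804445]]
stamp [[ 0.00800924 -0.15841979  0.09476664]]
stapler [[ 0.05520102  0.16615602  0.05098136]
 [-0.00616308  0.17268288  0.0529613 ]
 [-0.06414725  0.17686076  0.04263613]]
1 15 None [-0.82, -0.46, 2.14, 0.53, 1.08, -2.59] [-0.36, 0.63, 0.8, -0.07, 1.86, -1.98] [False, False, False, False, False, True, True, True, True, True, True, True]
1 30 None [-0.73, -0.37, 2.02, 0.37, 1.15, -2.44] [-0.36, 0.63, 0.8, -0.07, 1.86, -1.98] [False, False, False, False, True, True, True, True, True, True, True, True]
1 40 None [-0.68, -0.29, 1.93, 0.28, 1.21, -2.35] [-0.36, 0.63, 0.8, -0.07, 1.86, -1.98] [False, False, False, True, True, True, True, True, True, True, True, True]
1 50 None [-0.63, -0.22, 1.84, 0.19, 1.28, -2.28] [-0.36, 0.63, 0.8, -0.07, 1.86,
[... 360 characters left out ...]
rue, True, True, True, True, True]
-1 30 None [-0.73, -0.37, 2.02, 0.37, 1.15, 0.7] [-0.36, 0.63, 0.8, -0.07, 1.86, 1.16] [False, False, True, True, True, True, True, True, True, True, True, True]
-1 40 None [-0.68, -0.29, 1.93, 0.28, 1.21, 0.79] [-0.36, 0.63, 0.8, -0.07, 1.86, 1.16] [False, True, True, True, True, True, True, True, True, True, True, True]
-1 50 [-1.0, -0.49, 2.42, 0.74, 0.96, 0.17] [-0.63, -0.22, 1.84, 0.19, 1.28, 0.86] [-0.36, 0.63, 0.8, -0.07, 1.86, 1.16] [True, True, True, True, True, True, True, True, True, True, True, True]
[-0.519865    0.09668094  1.71908701  0.          1.32582471  1.01043969] [-0.474863    0.16420108  1.51614676  0.          1.46124482  1.05544169]
```

```bash
python3 - <<'E'
from h import *
q=ori(65,-1); d=Ro.from_quat(q).apply([0,0,1]); g=tcp([-.096,0,.103],q)
ctrl.grip(.055,40)
ctrl.move_ptp(g-.09*d,q); ctrl.move_straight(g,velocity=.1)
o=ctrl.observe();print(o['t'],o['tcp_pos']-g,o['ft_force'],o['gripper_width'])
snap('scene','s1');t=snap('top','t1')
a=t['image'][130:330,300:500,::-1];cv2.imwrite('pics/zt1.png',cv2.resize(a,None,fx=3,fy=3))
E
```

```text
3.0167 [ 0.00022838 -0.00042212  0.00067774] [-0.62955412  0.25657482  0.3586981 ] 0.05482241677945728
```

View pics/s1.png

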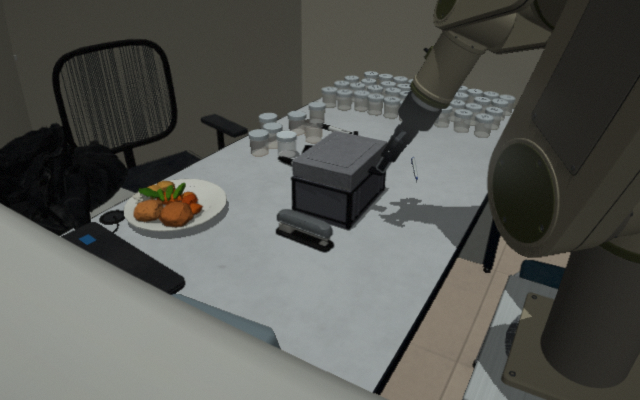

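View pics/zt1.png

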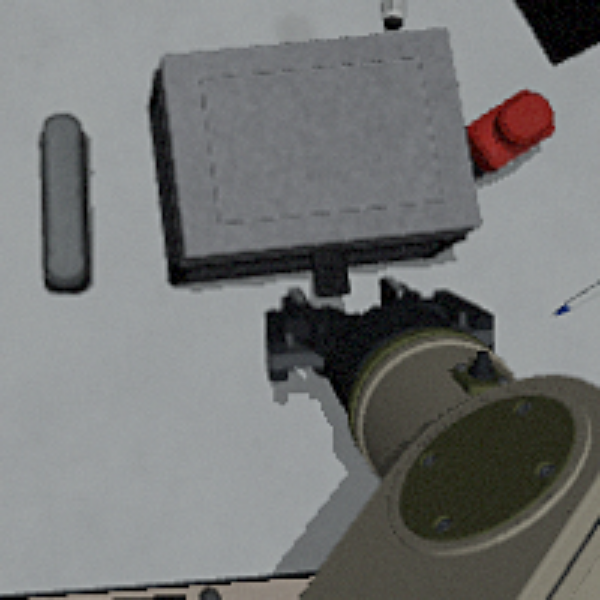

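The fingers straddle the tab, which is at zoom (331,270), with the tips at about (293,295) and (390,285). I'll close now and check the side force to judge centring.

```bash
python3 - <<'E'
from h import *
o=ctrl.observe();print(o['tcp_pos'])
ctrl.grip(0.0,25)
o=ctrl.observe();print(o['t'],o['tcp_pos'],o['ft_force'],o['wrist_torque'],o['gripper_width'])
E
```

```text
[ 0.46958048 -0.23470612  0.08698294]
3.6833 [ 0.46924973 -0.23413645  0.08602201] [0.2457403  0.55799615 0.04999814] [ 0.0184561   0.23883886 -0.00529658] -9.15295356650195e-05
```

The width reads 0, so the fingers closed without the tab. I'll look.

```bash
python3 - <<'E'
from h import *
s=snap('scene','s2');t=snap('top','t2')
a=t['image'][180:260,370:470,::-1];b=s['image'][110:230,330:450,::-1]
cv2.imwrite('pics/z2.png',np.hstack([cv2.resize(a,(400,400*80//100)),cv2.resize(b,(320,320))]))
g=B.inv().apply(ctrl.observe()['tcp_pos']-C);print(g)
print(proj(t,[w(g),w([-.103,0,.102]),w([-.096,0,.103])]),proj(s,[w(g),w([-.103,0,.102])]))
E
```

```text
[-8.81079741e-02  1.28543198e-05  8.60442457e-02]
[[407.3444059  223.20127755]
 [409.94333254 229.3301853 ]
 [409.53798838 225.87750524]] [[377.17481584 178.1771319 ]
 [384.01354749 173.16275777]]
```

View pics/z2.png

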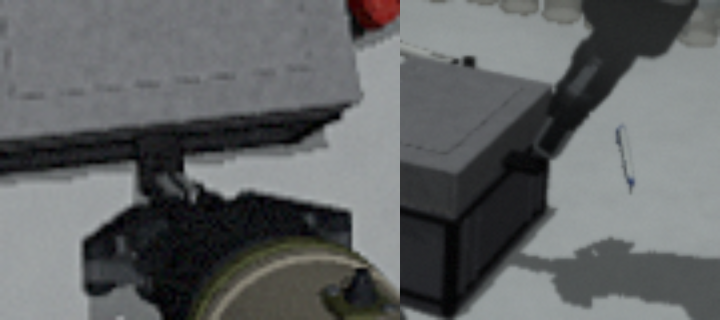

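```bash
python3 - <<'E'
from h import *
o=ctrl.observe(); print(Ro.from_quat(o['ee_rot']).as_matrix().round(3).tolist(), Ro.from_quat(ori(65,-1)).as_matrix().round(3).tolist())
for f,(u0,u1,v0,v1) in(('t2',(398,428,210,236)),('s2',(365,400,150,190))):
    s=load(f); v,u=np.mgrid[v0:v1,u0:u1]; uv=np.c_[u.ravel(),v.ravel()]
    P=B.inv().apply(dep(s,uv)-C); 
    m=(P[:,0]<-.075)&(P[:,2]>.085)&(P[:,2]<.16)&(abs(P[:,1])<.05)
    for k in np.where(m)[0]:
        if (uv[k]%2).sum()==0: print(f,uv[k],(P[k]*1000).round().astype(int),s['image'][uv[k][1],uv[k][0]])
E
```

```text
[[0.906, 0.041, 0.422], [0.037, -0.999, 0.017], [0.423, -0.0, -0.906]] [[0.906, 0.04, 0.422], [0.037, -0.999, 0.017], [0.423, -0.0, -0.906]]
t2 [404 216] [-75   9 106] [ 5 16 13]
t2 [406 216] [-76   5 107] [30 27 31]
t2 [408 216] [-76   1 108] [28 26 19]
t2 [410 216] [-76  -3 107] [33 31 30]
t2 [412 216] [-77  -7 108] [20 22 23]
t2 [414 216] [-77 -12 104] [27 24 25]
t2 [404 218] [-79   9 106] [ 2 19 22]
t2 [406 218] [-80   6 107] [15  7 17]
t2 [408 218] [-80   2 107] [24 26 26]
t2 [410 218] [-81  -2 107] [20 23 26]
t2 [412 218] [-81  -6 110] [30 29 30]
t2 [414 218] [-81 -11 105] [25 26 28]
t2 [404 220] [-83  10 105] [21 25 22]
t2 [406 220] [-84   6 107] [32 35 33]
t2 [408 220] [-84   3 110] [29 29 34]
t2 [410 220] [-85  -1 109] [30 23 22]
t2 [412 220] [-85  -7 104] [19 27 29]
t2 [414 220] [-85 -10 106] [19 20 21]
t2 [404 222] [-87  10 103] [53 51 55]
t2 [406 222] [-88   7 108] [29 31 31]
t2 [408 222] [-88   3 108] [ 5 12 11]
t2 [410 222] [-89  -1 107] [14 17 19]
t2 [412 222] [-89  -6 105] [23 26 24]
t2 [414 222] [-90  -9 108] [13 16 15]
t2 [404 224] [-91  10 101] [63 65 65]
t2 [406 2
[... 2585 characters left out ...]
 107] [12 12 14]
s2 [374 170] [-83  10 109] [ 8  8 13]
s2 [376 170] [-84   1 106] [ 8 10 10]
s2 [378 170] [-90   3 108] [10 12 11]
s2 [380 170] [-94   1 108] [11  9 11]
s2 [382 170] [-97  -4 107] [3 3 3]
s2 [384 170] [-100   -7  106] [10 10  9]
s2 [372 172] [-80  13 105] [5 6 7]
s2 [374 172] [-84  10 105] [10 11 12]
s2 [376 172] [-88   9 105] [12  9 12]
s2 [378 172] [-94  13 108] [12 12 15]
s2 [380 172] [-97   9 107] [12 11 13]
s2 [382 172] [-100    6  107] [10  8  9]
s2 [384 172] [-102   -2  104] [7 8 9]
s2 [374 174] [-84  10 100] [15 16 14]
s2 [376 174] [-88   9 100] [10 10 13]
s2 [378 174] [-94  12 103] [10 10 10]
s2 [380 174] [-98  12 104] [6 7 6]
s2 [382 174] [-101    8  103] [13 14 15]
```

The tab is where I expected it (top at z≈107 mm, tip at x≈−103 mm in the box frame). The visible fingers seem to end above it, though. I'll back off and measure the shut fingertips with nothing in the way.

```bash
python3 - <<'E'
from h import *
q=ori(65,-1); d=Ro.from_quat(q).apply([0,0,1])
o=ctrl.observe()
ctrl.move_straight(o['tcp_pos']-.07*d,velocity=.15)
s=snap('scene','s3');t=snap('top','t3')
p=ctrl.observe()['tcp_pos']; 
pu=proj(s,[p,p-.0187*d]);pt=proj(t,[p,p-.0187*d]);print(B.inv().apply(p-C),pu,pt)
out=[]
for im,pp in((s,pu),(t,pt)):
    u,v=pp[0].round().astype(int); a=im['image'][v-40:v+40,u-40:u+40,::-1].copy(); a=cv2.resize(a,(400,400),interpolation=cv2.INTER_NEAREST)
    for x in pp: cv2.circle(a,tuple(int(k) for k in ((x-[u-40,v-40])*5)),3,(0,0,255),1)
    out.append(a)
cv2.imwrite('pics/z3.png',np.hstack(out))
E
```

```text
[-0.1179891   0.00069037  0.14797064] [[392.05138477 155.37675743]
 [396.23477643 148.7518614 ]] [[415.55916334 234.16874804]
 [418.13031503 237.34816644]]
```

View pics/z3.png

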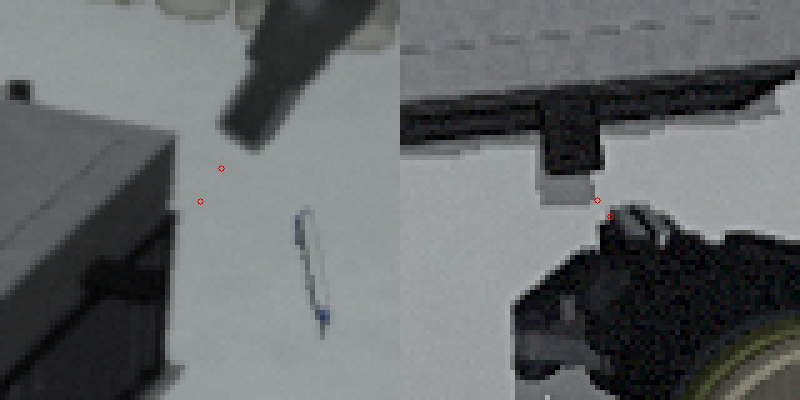

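The fingertips do show short of the reported TCP, by about 10 px in the scene view. I'll measure the offset and check with a second pose whether it is fixed to the tool or to the world.

```bash
python3 - <<'E'
from h import *
s=load('s3');t=load('t3');q=ori(65,-1);R=Ro.from_quat(q)
p=ctrl.observe()['tcp_pos']
x,e=tri(s,[401,143],t,[424,236.4]);print('tip',x,e,'tool frame off',R.inv().apply(x-p),'world',x-p)
# vertical pose, away from box front
q=ori(90,-1); P=w([-.13,0.0,.20]); ctrl.move_ptp(P,q)
s=snap('scene','s4');t=snap('top','t4');p=ctrl.observe()['tcp_pos'];print(ctrl.observe()['t'])
out=[]
for im in(s,t):
    pp=proj(im,[p,p+[0,0,.0187]]);u,v=pp[0].round().astype(int);print(u,v,pp); a=im['image'][v-40:v+40,u-40:u+40,::-1].copy(); a=cv2.resize(a,(400,400),interpolation=cv2.INTER_NEAREST)
    for x in pp: cv2.circle(a,tuple(int(k) for k in ((x-[u-40,v-40])*5)),3,(0,0,255),1)
    out.append(a)
cv2.imwrite('pics/z4.png',np.hstack(out))
E
```

```text
tip [ 0.42878324 -0.24469859  0.17531002] [np.float64(0.002924972556984417), np.float64(0.002924972556984414)] tool frame off [ 0.00159105  0.00957497 -0.02942375] world [-0.01059643 -0.01001212  0.02733938]
5.125
400 135 [[399.87934099 134.66148655]
 [400.64425055 126.10765954]]
422 238 [[422.45531629 238.39096719]
 [424.93770707 237.32199655]]
```

View pics/z4.png

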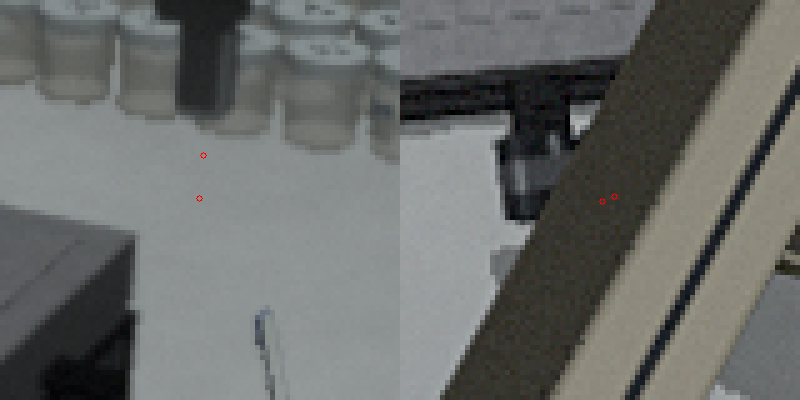

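```bash
python3 - <<'E'
from h import *
o=ctrl.observe();p=o['tcp_pos'];q=o['ee_rot'];R=Ro.from_quat(q)
s=load('s4');print(s['depth'].dtype)
print('hyp world',proj(s,[p+[-.0106,-.010,.0273]]),'hyp tool',proj(s,[p+R.apply([.0016,.0096,-.0294])]),'obs ~',360+207/5,95+115/5)
for v in range(108,122,1):
    P=dep(s,[[u,v] for u in range(395,410,2)]); print(v,[(x*1000).round().astype(int).tolist() for x in P-p if np.linalg.norm(x)<.08])
E
```

```text
float32
hyp world [[407.68447065 121.6540778 ]] hyp tool [[401.9031043  119.58949778]] obs ~ 401.4 118.0
108 [[13, 7, 57], [6, 13, 60], [2, 14, 61], [-3, 16, 62], [-5, 11, 61], [-9, 8, 61], [-9, -2, 59]]
109 [[13, 7, 55], [5, 14, 58], [2, 13, 59], [-3, 15, 60], [-5, 10, 59], [-8, 6, 58], [-10, -1, 57]]
110 [[13, 6, 53], [6, 13, 56], [2, 11, 56], [-3, 14, 58], [-8, 4, 56], [-9, -3, 54]]
111 [[12, 7, 51], [6, 12, 53], [2, 11, 54], [-2, 12, 55], [-5, 7, 54], [-8, 5, 54], [-10, -1, 53]]
112 [[12, 6, 48], [6, 13, 51], [3, 9, 51], [-3, 12, 53], [-5, 7, 52], [-9, 6, 52], [-9, -5, 49]]
113 [[11, 8, 47], [5, 14, 50], [1, 13, 50], [-3, 14, 51], [-5, 7, 50], [-8, 5, 50], [-9, -5, 47]]
114 [[12, 5, 44], [5, 14, 48], [2, 11, 48], [-4, 14, 50], [-4, 5, 47], [-9, 5, 48]]
115 [[12, 5, 42], [6, 11, 45], [1, 13, 46], [-4, 14, 47], [-5, 5, 45], [-8, 3, 45]]
116 [[11, 9, 41], [8, 6, 41], [2, 10, 43], [-3, 11, 44], [-5, 6, 43], [-9, 4, 43]]
117 [[11, 6, 38], [7, 7, 39], [3, 6, 39], [-2, 8, 41], [-6, 6, 41], [-9, 5, 42]]
118 [[3, 6, 37], [-1, 6, 38], [-5, 3, 38]]
119 []
120 []
121 []
```

```bash
python3 - <<'E'
from h import *
def tipz(f,p,q,c):
    R=Ro.from_quat(q);s=load(f); u,v=proj(s,[p])[0].round().astype(int)
    vv,uu=np.mgrid[v-40:v+40,u-40:u+40];uv=np.c_[uu.ravel(),vv.ravel()]
    T=R.inv().apply(dep(s,uv)-p); m=(abs(T[:,0])<.02)&(abs(T[:,1])<.02)&(T[:,2]>-.08)&(T[:,2]<.02)
    T=T[m]; print(f,m.sum(),'z pct',np.percentile(T[:,2],[50,90,95,98,100]).round(4)); L=T[T[:,2]>-.06]; print('x rng',np.percentile(L[:,0],[3,97]).round(4),'y rng',np.percentile(L[:,1],[3,97]).round(4))
p3=w([-.1179891,.00069,.14797]); tipz('s3',p3,ori(65,-1),0); tipz('t3',p3,ori(65,-1),0)
o=ctrl.observe(); tipz('s4',o['tcp_pos'],o['ee_rot'],0); tipz('t4',o['tcp_pos'],o['ee_rot'],0)
E
```

```text
s3 177 z pct [-0.0562 -0.0408 -0.0381 -0.0368 -0.0358]
x rng [-0.009   0.0123] y rng [-0.0144 -0.    ]
t3 119 z pct [-0.0579 -0.0439 -0.0413 -0.0397 -0.0393]
x rng [0.0047 0.0131] y rng [-0.0123  0.0138]
s4 227 z pct [-0.0586 -0.0423 -0.0396 -0.0381 -0.0371]
x rng [-0.0096  0.0126] y rng [-0.0145  0.0024]Traceback (most recent call last):
  File "<stdin>", line 8, in <module>
  File "<stdin>", line 6, in tipz
    return _quantile_unchecked(
        a, q, axis, out, overwrite_input, method, keepdims, weights)
    return _ureduce(a,
                    func=_quantile_ureduce_func,
    ...<5 lines>...
                    overwrite_input=overwrite_input,
                    method=method)
    r = func(a, **kwargs)
    result = _quantile(arr,
                       quantiles=q,
    ...<2 lines>...
                       out=out,
                       weights=wgt)
    slices_having_nans = np.isnan(arr[-1, ...])
                                  ~~~^^^^^^^^^
IndexError: index -1 is out of bounds for axis 0 with size 0
```

Two poses and both cameras agree that the real fingertips lie about 36 mm behind the reported TCP along tool z, with no sideways offset. I'll correct for this, using a real grasp point 55 mm behind the reported TCP, and grasp again.

```bash
sed -i 's/back=0.0187/back=0.0547/' h.py; cat >> h.py <<'E'
def lidg(th,rx=-.166,rz=.007):
    c_,s_=np.cos(th),np.sin(th); return [.07+rx*c_+rz*s_,0,.096-rx*s_+rz*c_]
E
python3 - <<'E'
from h import *
for st,en in((60,95),(65,95),(70,100)):
    print(st,[ctrl.ik(tcp(lidg(i/11*1.85),q),q) is not None for i in range(12) for q in [ori(st+(en-st)*i/11,-1)]])
q=ori(90,-1);print(ctrl.ik(tcp([-.048,0,.111],q),q),ctrl.ik(tcp([.003,0,.18],q),q))
q=ori(65,-1); d=Ro.from_quat(q).apply([0,0,1]); g=tcp(lidg(0),q)
ctrl.grip(.05,40)
ctrl.move_ptp(g-.06*d,q); ctrl.move_straight(g,velocity=.08)
o=ctrl.observe();print(o['t'],o['tcp_pos']-g,o['ft_force'])
ctrl.grip(0,30); o=ctrl.observe();print(o['t'],o['tcp_pos']-g,o['ft_force'],o['gripper_width'])
snap('scene','s5');t=snap('top','t5')
s=load('s5');cv2.imwrite('pics/z5.png',np.hstack([cv2.resize(s['image'][110:210,330:430,::-1],(400,400)),cv2.resize(t['image'][170:270,360:460,::-1],(400,400))]))
E
```

```text
60 [True, True, True, True, True, True, True, True, True, True, True, True]
65 [True, True, True, True, True, True, True, True, True, True, True, True]
70 [True, True, True, True, True, True, True, True, True, True, True, True]
[-0.519865    0.13511714  1.74735753  0.          1.25911798  1.01043969] [-0.474863    0.18862251  1.5555697   0.          1.39740044  1.05544169]
7.1 [ 0.00036759 -0.00023639  0.00059206] [-0.10880538 -0.27317189  0.71662012]
7.4417 [ 0.00022935 -0.00105478  0.00087783] [-3.76822526 -2.69128081  2.79006024] 0.023128321933897435
```

View pics/z5.png

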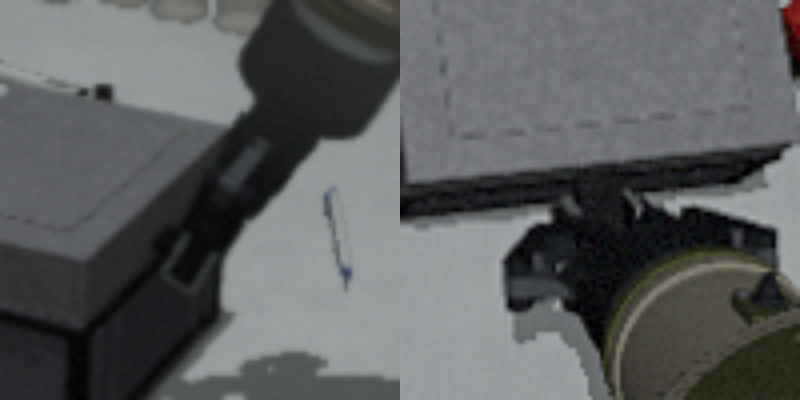

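The grip now reads 23 mm, so the tab is held, and the fingers show around it at about (190,260) on the left. Next I'll swing the lid up along its arc.

```bash
python3 - <<'E'
from h import *
N=16; off=ctrl.observe()['tcp_pos']-tcp(lidg(0),ori(65,-1)); off=off*0
for i in range(1,N+1):
    th=1.80*i/N; q=ori(65+(97-65)*i/N,-1)
    ctrl.move_straight(tcp(lidg(th),q),q,velocity=.09)
    o=ctrl.observe(); f=o['ft_force']; 
    print(round(th,2),round(o['t'],2),f.round(1),round(o['gripper_width'],4))
    if np.linalg.norm(f)>45: print('stop');break
    if i==6: snap('scene','s6')
snap('scene','s7');snap('top','t7')
E
```

```text
0.11 7.89 [ 0.3 -6.8 -2.6] 0.0233
0.23 8.24 [-2.2 -8.  -2. ] 0.0237
0.34 8.58 [-3.6 -8.9 -0.6] 0.0233
0.45 8.93 [ -4.7 -10.5   0.6] 0.0232
0.56 9.27 [-6.1 -8.7  2.8] 0.0231
0.68 9.61 [-7.1 -8.2  4.6] 0.0232
0.79 10.0 [-7.8 -8.8  5.7] 0.0234
0.9 10.34 [-5.7 -7.9  5.6] 0.0234
1.01 10.68 [-5.  -7.9  5.4] 0.0232
1.12 11.03 [-3.7 -9.5  5.5] 0.0232
1.24 11.36 [-2.7 -9.4  5.5] 0.0234
1.35 11.69 [ -1.4 -10.    5.6] 0.0238
1.46 12.03 [ -0.5 -10.5   4.6] 0.0231
1.57 12.36 [ -0.7 -10.    4.5] 0.0233
1.69 12.69 [  0.2 -12.    4.9] 0.0237
1.8 13.03 [  1.5 -10.9   5.4] 0.0233
```

View pics/s7.png

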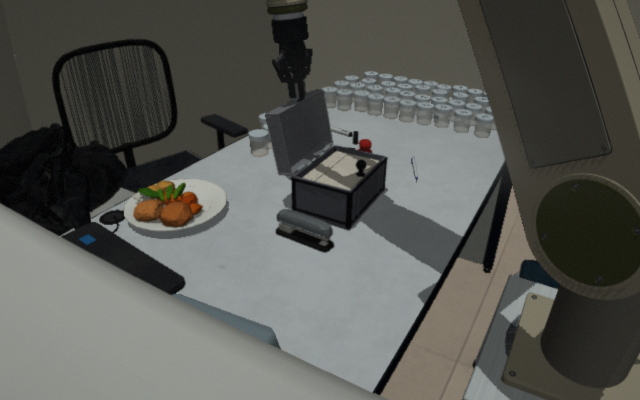

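View pics/t7.png

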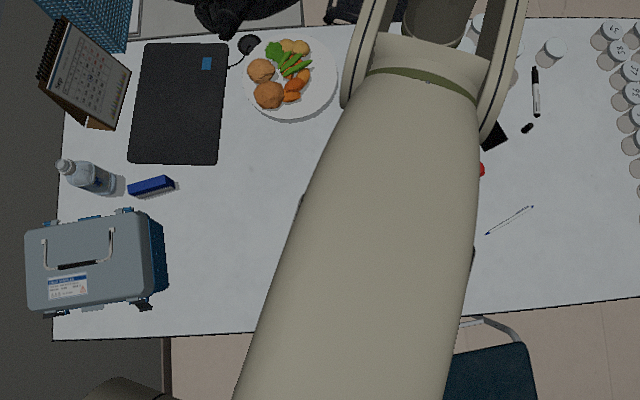

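The lid stands open past upright in the scene view, with the tab at about (298,95) and the cover and its black knob visible at (361,166). I'll go to the stop, open the fingers and retreat upward.

```bash
python3 - <<'E'
from h import *
q=ori(98,-1); P=tcp(lidg(1.845),q)
ctrl.move_straight(P,q,velocity=.05); o=ctrl.observe(); print(o['ft_force'])
ctrl.grip(.06); d=Ro.from_quat(q).apply([0,0,1])
print(ctrl.observe()['ft_force'])
ctrl.move_straight(P-.09*d,velocity=.12); 
# go to above/front of box, out of top view where possible
q=ori(90,-1); P=tcp([-.06,0,.30],q); ctrl.move_straight(P,q,velocity=.25)
ctrl.hold(.3);print(ctrl.observe()['t'],ctrl.observe()['ft_force'])
s=snap('scene','s8');t=snap('top','t8')
E
```

```text
[  0.83718515 -10.55802659   4.31364057]
[-0.16857356 -0.05247528 -0.17928247]
16.275 [-0.89868285 -0.24484677 -0.92417138]
```

View pics/s8.png

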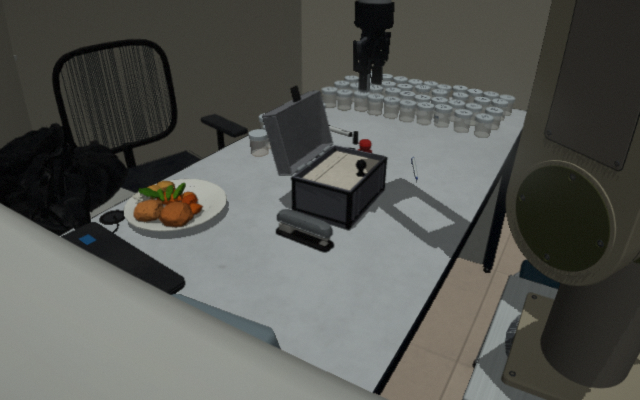

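View pics/t8.png

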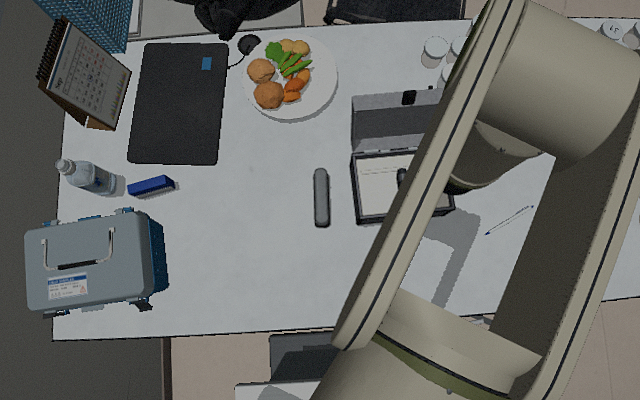

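The lid stands on its own, with the tab at (409,97) in the top view, and the cover is shut. The knob shows at (361,165) in the scene view and partly at (402,175) in the top view. I'll measure the lid angle and the knob.

```bash
python3 - <<'E'
from h import *
s=load('s8');t=load('t8')
L=B.inv().apply(dep(t,[[409,97],[370,105],[390,110],[370,140]])-C);print('lid pts',L.round(4))
print('angle from tab(deg)',180-np.degrees(np.arctan2(L[0][2]-.102,-(-L[0][0]+.07))) , proj(t,w(lidg(1.85,-.160,.006))))
g=cv2.cvtColor(s['image'],cv2.COLOR_RGB2GRAY); m=np.zeros_like(g); m[154:178,350:374]=(g[154:178,350:374]<45)*255
n,l,st,ce=cv2.connectedComponentsWithStats(m)
for k in range(1,n): print(st[k],ce[k])
a=np.hstack([cv2.resize(s['image'][140:200,320:400,::-1],(400,300)),cv2.resize(t['image'][145:205,350:430,::-1],(400,300))]);cv2.imwrite('pics/z8.png',a)
P=w([-.048,0,.108]);print('pred',proj(s,P),proj(t,P)); 
for uv in([361,164],[360,166],[362,165]): print(B.inv().apply(dep(s,[uv])-C))
E
```

```text
lid pts [[ 0.1168 -0.0017  0.253 ]
 [ 0.1197  0.0659  0.228 ]
 [ 0.128   0.0194  0.176 ]
 [ 0.0987  0.0547  0.0929]]
angle from tab(deg) 107.23259596846344 [[407.30688142  96.71897683]]
[358 154  16   5  38] [367.68421053 155.07894737]
[356 160  18  18 168] [363.82738095 169.44047619]
pred [[360.96987027 165.32745035]] [[406.56147371 202.4355867 ]]
[[-0.05265457  0.01146534  0.11710236]]
[[-0.05057674  0.01154519  0.11181361]]
[[-0.05334431  0.00712515  0.11303105]]
```

View pics/z8.png

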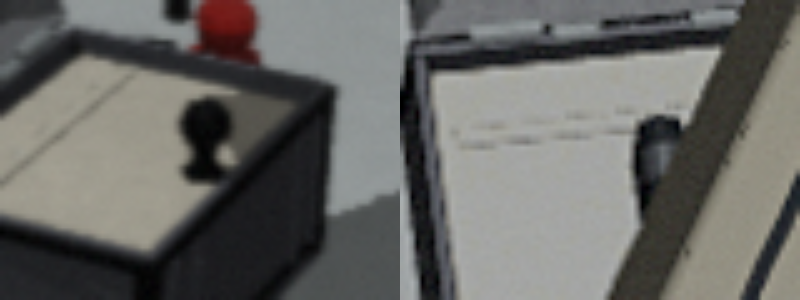

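The knob centre at (361,165) matches the predicted (361.0,165.3). Surface depth plus the ball radius also puts it at about (−48,1,108) mm. What shows at (402,175) in the top view is a finger, not the knob, because the arm hides the knob there. Now I'll grasp the knob.

```bash
python3 - <<'E'
from h import *
s=load('s8');o,d=rays(s,[[361,165]]);d=d[0]/np.linalg.norm(d[0]);print('knob centre',B.inv().apply(dep(s,[[361,165]])[0]+.012*d-C))
q=ori(90,-1)
ctrl.grip(.05,30)
ctrl.move_straight(tcp([-.048,0,.18],q),q,velocity=.2)
s=snap('scene','s9');t=snap('top','t9')
ctrl.move_straight(tcp([-.048,0,.110],q),q,velocity=.08)
o=ctrl.observe();print(o['t'],o['ft_force'])
if np.linalg.norm(o['ft_force'])<6:
    ctrl.grip(0,30);o=ctrl.observe();print(o['t'],o['ft_force'],o['gripper_width'])
s=snap('scene','s10');t=snap('top','t10')
cv2.imwrite('pics/z10.png',np.hstack([cv2.resize(x['image'][110:210,310:410,::-1],(400,400)) for x in(load('s9'),s)]))
E
```

```text
knob centre [-0.04662222 -0.00340159  0.10705741]
18.5167 [ 0.07304884 -0.18178275 -0.17186039]
18.8833 [-0.38967547 -5.37132874  1.68892046] 0.021668387224529555
```

View pics/z10.png

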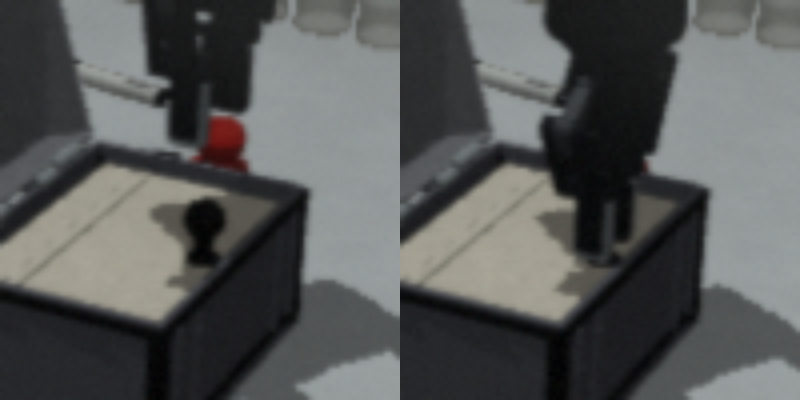

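The grip reads 21.7 mm on the 24 mm ball, with the fingers seated down to the knob's base. I'll lift slowly along the arc to 45°.

```bash
python3 - <<'E'
from h import *
ctrl.grip(0,45); print(ctrl.observe()['gripper_width'])
q=ori(90,-1); N=8
for i in range(1,N+1):
    a=.785*i/N; c,s_=np.cos(a),np.sin(a)
    g=[.06-.108*c+.027*s_,0,.081+.108*s_+.027*c+.002]
    ctrl.move_straight(tcp(g,q),q,velocity=.06)
    o=ctrl.observe();print(round(a,2),round(o['t'],2),o['ft_force'].round(1),round(o['gripper_width'],4))
    if np.linalg.norm(o['ft_force'])>40 or o['gripper_width']<.012: print('stop');break
ctrl.hold(.5)
s=snap('scene','s11');t=snap('top','t11')
cv2.imwrite('pics/z11.png',cv2.resize(s['image'][60:220,250:410,::-1],(600,600)))
print(B.inv().apply(dep(t,[[409,97],[370,105]])-C))
E
```

```text
0.021637684387521415
0.1 19.53 [ 1.6 -7.4 -2.7] 0.0217
0.2 19.87 [ 0.8 -7.8 -3.4] 0.021
0.29 20.2 [ 1.  -7.6 -2.6] 0.0215
0.39 20.53 [-0.1 -8.2 -3.1] 0.0213
0.49 20.87 [ 0.5 -8.1 -3.6] 0.0213
0.59 21.2 [ 0.3 -8.7 -3.6] 0.0214
0.69 21.53 [-0.3 -9.6 -1.6] 0.0211
0.79 21.87 [ 0.8 -9.7 -4.7] 0.0215
[[-0.0345474   0.0890989   0.58554266]
 [ 0.11977609  0.06584978  0.22778766]]
```

View pics/z11.png

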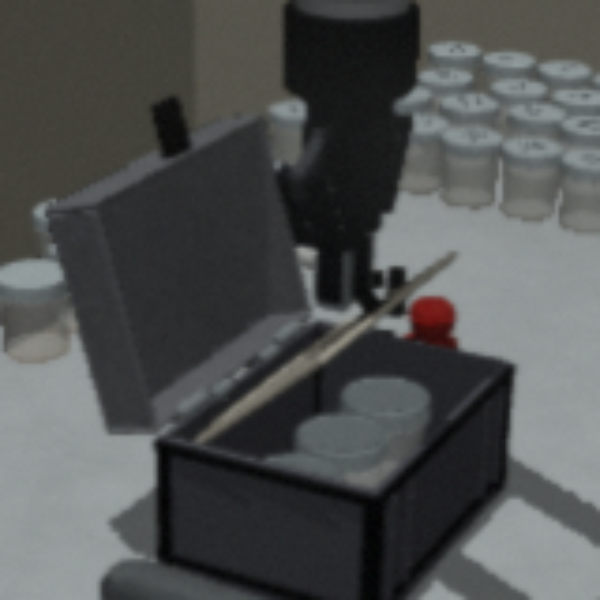

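View pics/t11.png

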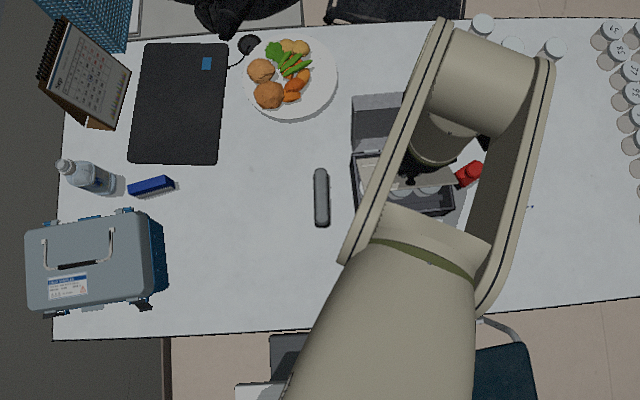

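The cover is up at roughly 45° and the fingers are at its knob. I'll check the angle against measured points.

```bash
python3 - <<'E'
from h import *
s=load('s11');t=load('t11')
def Z(p): return ((p-[250,60])*600/160).round().astype(int).tolist()
for a in(35,40,45,50,55):
    r=np.radians(a);f=lambda y,L,n=.0025:w([.06-L*np.cos(r)+n*np.sin(r),y,.081+L*np.sin(r)+n*np.cos(r)])
    print(a,'near front',Z(proj(s,f(.093,.122))[0]),'far front',Z(proj(s,f(-.093,.122))[0]),'knob',Z(proj(s,f(0,.108,.027))[0]), 'top farfront',proj(t,f(-.093,.122))[0].round(1))
# depth on cover: points from top and scene
v,u=np.mgrid[150:200,405:460];uv=np.c_[u.ravel(),v.ravel()];P=B.inv().apply(dep(t,uv)-C)
im=t['image'][uv[:,1],uv[:,0]].astype(int)
m=(im.min(1)>85)&(P[:,0]>-.07)&(P[:,0]<.065)&(abs(P[:,1])<.092)&(P[:,2]>.09)&(P[:,2]<.19)
Q=P[m];print(m.sum());
if m.sum()>10: print('fit',np.polyfit(Q[:,0],Q[:,2],1),Q[:,0].min(),Q[:,0].max(), 'ang via hinge',np.degrees(np.median(np.arctan2(Q[:,2]-.0835,.06-Q[:,0]))))
E
```

```text
35 near front [334, 381] far front [466, 270] knob [366, 294] top farfront [456.7 188.3]
40 near front [323, 365] far front [457, 256] knob [354, 282] top farfront [457.5 184. ]
45 near front [312, 349] far front [446, 242] knob [342, 271] top farfront [458.1 179.4]
50 near front [299, 334] far front [435, 229] knob [329, 261] top farfront [458.5 174.5]
55 near front [285, 320] far front [423, 217] knob [316, 252] top farfront [458.8 169.3]
608
fit [-0.85754928  0.1389563 ] -0.031587426603930636 0.015890210941570667 ang via hinge 42.42667358171065
```

Two measurements put the cover at 40.5–42.5°, inside the band but low. I'll raise it by about 4° and measure again.

```bash
python3 - <<'E'
from h import *
q=ori(90,-1); a=.85; c,s_=np.cos(a),np.sin(a)
ctrl.move_straight(tcp([.06-.108*c+.027*s_,0,.081+.108*s_+.027*c+.002],q),q,velocity=.03)
ctrl.hold(.7);o=ctrl.observe();print(o['t'],o['ft_force'].round(1),o['gripper_width'],abs(o['qd']).max())
def meas(n):
  s=snap('scene','s1'+n);t=snap('top','t1'+n)
  v,u=np.mgrid[150:200,405:460];uv=np.c_[u.ravel(),v.ravel()];P=B.inv().apply(dep(t,uv)-C)
  im=t['image'][uv[:,1],uv[:,0]].astype(int)
  m=(im.min(1)>85)&(P[:,0]>-.07)&(P[:,0]<.065)&(abs(P[:,1])<.092)&(P[:,2]>.09)&(P[:,2]<.19)
  Q=P[m];print(m.sum(),'ang via hinge',np.degrees(np.median(np.arctan2(Q[:,2]-.0835,.06-Q[:,0]))),'slope',np.degrees(np.arctan(-np.polyfit(Q[:,0],Q[:,2],1)[0])))
  L=B.inv().apply(dep(t,[[370,105],[390,110]])-C);print(L)
  return s,t
s,t=meas('2'); ctrl.hold(1.0); s,t=meas('3')
cv2.imwrite('pics/z13.png',cv2.resize(s['image'][60:220,250:410,::-1],(600,600)))
E
```

```text
23.5583 [ 0.3 -8.6 -3.4] 0.02094431231106513 0.0010248233996360391
568 ang via hinge 46.07354793890122 slope 43.8139004180831
[[0.11927858 0.06603406 0.22891149]
 [0.12733045 0.01974955 0.17762606]]
581 ang via hinge 46.011105314758986 slope 44.12915227225473
[[0.11999639 0.06576818 0.22729   ]
 [0.12841781 0.01919483 0.17505365]]
```

View pics/z13.png

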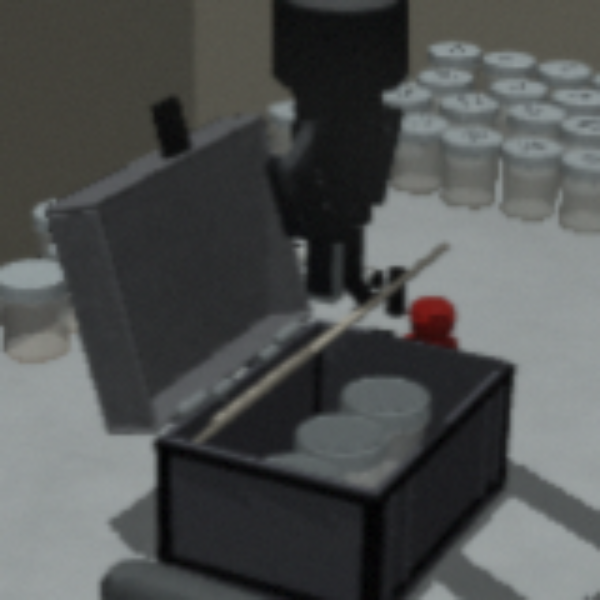

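The cover is steady at 44–46° by three measures, and the lid hasn't moved. The stamp and stapler stand where they were. I'm handing in.

```bash
python3 - <<'E'
from h import *
t0=load('t8');t1=load('t13')
print('stapler diff',abs(t0['image'][160:235,308:335].astype(int)-t1['image'][160:235,308:335]).mean())
ctrl.close_job()
E
```

```text
stapler diff 4.331851851851852
the job is handed in; nothing more can be done
```

The job is handed in, with the outer lid resting on its stop by itself and the gripper still holding the inner cover's knob with the cover at about 45°. No verdict was reported.

- **Outer lid:** I gripped the tab, swung the lid to its stop and released it. The tab measured about 107°, against 106° nominal. The lid did not move while I lifted the cover, and the gripper stayed several centimetres clear of it by geometry.
- **Inner cover:** I held the ball knob and first lifted to a measured 40.5–42.5°, which was low, so I raised it. The last checks gave 46.0° (points to the hinge), 44.1° (slope) and about 44° (front corner in the scene view). It was unchanged over a further second.
- **Grip:** The knob grip reads about 21 mm on the 24 mm ball.
- **Stamp and stapler:** Both show where they stood. I compared the stapler's pixels between pictures and only looked at the stamp.
- **Time:** about 25 of the 54 s were used.

**Disagreements**
- **First grasp missed:** The fingers closed on nothing. Both cameras, in two tool poses, put the real fingertips about 36 mm behind the reported TCP along the tool axis. I corrected for that, and both later grasps then held.
- **Knob seen from one camera only:** The arm hid the knob from the top camera, so I placed it from one view with depth. It came out at (−47, −3, 107) mm against the text's (−48, 0, 108).
- **Sideways force:** A steady 8–10 N along y stayed on the wrist while gripping. That suggests a slightly off-centre grasp, and it did no visible harm.

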